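# Find the thread hand of a gas cylinder's cap and hold the cap off the valve

### The job

The griddle is to be connected to the gas cylinder, but the egg ring has been left hanging round the cylinder's valve: lift it off by its grip and stand it flat on the griddle plate, and let go of it. Then unscrew the brass cap from the valve (nobody knows whether this cylinder has a right-hand or a left-hand thread, so try it one way and, if it will not give, the other) and lift it off. Finish still holding the cap in the gripper, clear above the height of the valve and touching nothing else, and leave the other kitchen things where they are.

Things in the scene. Friction and masses are not known exactly. Their poses are not given: they have to be found in the camera images.
- cylinder: grey steel gas cylinder standing upright on the counter, heavy and immovable: 150 mm diameter, flat 100 mm wide crown at 165 mm height, brass valve boss on its axis: flange 48 mm diameter from 165 to 175 mm, threaded neck 33 mm diameter up to 203 mm. Origin: centre of its underside; z up along its axis. Its yaw is random
- cap: round knurled brass screw cap, 44 mm outside diameter, 34 mm tall, 200 g, closed on top, gripped across any diameter. Screwed home on the valve, its open lower rim is 177 mm and its top 211 mm above the counter; 26 mm of neck is inside it. Origin: centre of the open lower rim, z up, yaw equal to the cylinder's when screwed home
- cap_top (a point): centre of the cap's flat top. Steep two-start thread of either hand, which does not show: loosening may be anticlockwise (yaw rising) or clockwise. The tightening way the cap stops dead at about 0.2 rad from home; the loosening way it turns easily, climbing 4.5 mm in the first 0.9 rad, and from 1.1 to 1.9 rad from home it is out of its thread and lifts straight off
- egg_ring: orange silicone egg ring lying flat round the valve on the cylinder's crown: 86 mm outside and 74 mm inside diameter, 20 mm high, 60 g, with a steel wire stem carrying an upright grip on its rim. Origin: centre of its underside, z up, x towards the grip
- ring_grip (a point): centre of the egg ring's silicone grip block, 42 mm from the ring's centre along its x and 72 mm above its underside: 12 mm thick (along the ring's x), 26 mm wide (along its y), 26 mm tall. It stands above the top of the cap
- griddle: portable gas griddle, fixed: 300 mm deep (x) by 320 mm wide (y), flat dark steel plate at 90 mm above the counter with rims 23 mm high at its sides, 42 mm at its back (+x) and 7 mm at its front. Origin: centre of its underside on the counter; front with the knobs at its -x
- plate_mid (a point): middle of the griddle plate's upper face; the flat plate between the rims reaches 143 mm to each side in the griddle's x and 154 mm in its y
- trays: bystander, fixed: two stacked wooden trays, 340 (x) by 260 (y) mm, rims at 128 mm height, holding the glass bowl and the ladle. Origin: centre of the underside
- glass_bowl: bystander: glass bowl, 132 mm diameter, 62 mm high, in the upper tray, its top at 148 mm. Origin: centre of its underside
- ladle: bystander: steel ladle lying in the upper tray, cup 74 mm diameter, 260 mm long. Origin: centre of the underside of its cup, handle towards -x
- crock: bystander: white ceramic crock with a nylon spatula in it, 124 mm diameter, 155 mm high, the spatula reaching to 310 mm. Origin: centre of its underside
- oil_bottle: bystander: green glass oil bottle, 60 mm diameter, 200 mm high. Origin: centre of its underside
There are look-alikes about, which are no part of the job. There is more than one size of the egg_ring; the one meant has the size given above.

How it is judged:
On the way, in this order (a step that is already met when the one before it is completed fails the run):
1. the egg ring stands flat on the griddle plate, let go, while the cap is still screwed home (contact force between egg_ring and griddle above 0.1 N and contact force between the fingers and egg_ring below 0.05 N and angle between egg_ring's own z axis and vertical below 0.12 rad and linear speed of egg_ring below 0.05 m/s and angle between the x axis of cap and the x axis of cylinder, either way round below 0.4 rad and z of cap in the frame of cylinder below 0.183 m), for 0.2 s.
2. the cap is turned out of its thread, still sitting on the valve (angle between the x axis of cap and the x axis of cylinder, either way round above 0.8 rad and z of cap in the frame of cylinder below 0.195 m and horizontal distance between cap and cylinder below 0.008 m), for 0.05 s.
At the end, for the whole second after the job is handed in: The cap is off the valve and gripped by the fingers, at rest, its lower rim at least 10 mm higher than the top of the valve neck (over 213 mm above the counter) and touching neither the cylinder nor other things; the egg ring stands level (within 7 degrees) on the griddle plate, let go and at rest (contact force between the fingers and cap above 1 N and height (world z) of cap above 0.213 m and contact force between cap and cylinder below 0.05 N and contact force between cap and oil_bottle below 0.05 N and contact force between cap and crock below 0.05 N and linear speed of each of cap, egg_ring below 0.05 m/s and contact force between egg_ring and griddle above 0.1 N and contact force between the fingers and egg_ring below 0.05 N and angle between egg_ring's own z axis and vertical below 0.12 rad); the arm keeps its last pose, push and grip.
It fails at once if the glass bowl is disturbed (moved over 30 mm) (distance of glass_bowl from where it was at the start of the episode above 0.03 m).
It fails at once if the ladle is disturbed (moved over 30 mm) (distance of ladle from where it was at the start of the episode above 0.03 m).
It fails at once if the crock is disturbed (moved over 30 mm) (distance of crock from where it was at the start of the episode above 0.03 m).
It fails at once if the oil bottle is disturbed (moved over 30 mm) (distance of oil_bottle from where it was at the start of the episode above 0.03 m).
It also fails if it takes over 54 s, if anything falls off the work surface, if the arm or the gripper's body presses on something with over 40 N, if the wrist force passes 120 N, or if a joint passes its speed limit or range.

### The arm

A 6-joint arm with a two-finger parallel gripper is mounted at the origin on the work surface. World frame = base frame: x ahead of the robot, y to its left, z up, the work surface at z = 0. Lengths are in m, angles in rad, forces in N, time in s.
With the tool pointing down it reaches from about 0.275 to 0.725 m from the base axis. Payload 5.6 kg.
Tool frame: the origin (TCP) lies at the very end of the fingers, on their centre line; the grasp point (between the pads) lies 19 mm behind it; z points along the fingers, y is the line along which they close (so a half turn about z gives the same grasp; the last joint's range is limited). The gripper opens to 85 mm and grips with 20 to 120 N. Pads are 22 mm wide; open, the fingers measure 114 mm over their backs; the gripper's body (76 mm by 85 mm) begins 54 mm behind the grasp point. The pads swing forward as they close: fully open they stand 13 mm farther back than shut.
Start: joints at [-0.878, 0.255, 0.108, 0, -1.424, -0.285], TCP at [0.218, -0.505, 0.205] pointing down, gripper open.
Joint ranges: [-2.95, 2.95], [-1.21, 1.97], [-1.09, 1.5], [-2.87, 1.71], [-2.94, -0.07], [-3.05, 3.05]. Speed limits (rad/s): [2.57, 2.57, 3.14, 3.14, 3.14, 3.14].

### API

Orientations are given as a unit quaternion [w, x, y, z].
In Python, from bench import robot gives the robot as it stands.
- The arm moves only by the tool arm_command, never from a script. Its argument "deltas" is a list of rows, each an object with "hand": the gripper command: -1 is fully open, 1 is shut, values between are in proportion; "delta_pos": the shift along the tool's x, y, z scaled (see below), a list of three; "angular": the turn, a rotation vector about the tool's x, y, z scaled (see below), a list of three. In form: [{"hand": hand, "delta_pos": [tx, ty, tz], "angular": [wx, wy, wz]}, ...]. A call has 1 to 20 rows; each row shifts and turns the commanded pose from where the row before left it, along the tool's axes as they then stand; what a row does not reach is not made up. The controller multiplies each number of a shift by 0.2 m and each number of a turn by pi rad. A row lasts 1/10 s, in which the tool goes at most 50 mm and 8.59 degrees, less where a joint would pass 70% of its speed; a pose out of reach is approached as far as the arm can. A call with a number of a shift or a turn outside -1 to 1 is refused whole. A call with a gripper value outside its range is refused whole. The fingers move at their own pace and stop on an object; the grip force is fixed at half the most. Time passes only in rows, so rows that do not move let the fingers close. It gives the time, the measured TCP pose, the force, the opening and the grip force at its end, in the units of the state.
- robot.state(): the state, without advancing time (a new reading comes with each control period).
- robot.snapshot(name): name is "side" or "top"; returns the picture (480x640x3 uint8, blue, green, red); there is no depth.
- robot.camera_model(name): a dict with "fovy" (degrees; the focal length in pixels is half the picture's height over the tangent of half this angle, whatever the lens; pixels are square), "cx", "cy" (the principal point, pixels), "rvec" (rotation vector, rad) and "tvec" (3), from world to camera coordinates, as OpenCV has them. Camera axes: x right, y down, z forward; pixel columns grow to the right and rows downward; lengths in m; the calibration is good to about 2 mm. A picture is of the moment at which its call begins. camera_model takes no time and is no camera call.
- robot.job_done(): hands the job in; it is judged then, once.
The state is a dict: "time": time; "joint_pos": joint angles; "qvel": joint speeds; "joint_torque": joint torques, N m; "tcp_pos": TCP position; "ee_rot": TCP orientation; "wrist_force": force on the tool from outside, world axes, zero at the start; "wrist_torque": the same for the moment, N m; "width": finger opening in m; "grip_force": force on a finger pad.
Only numpy, scipy, OpenCV 4.12 (cv2) and the standard library are available. Lean on these libraries where they do the work, as an engineer would, in place of code of your own. Each camera call takes 0.05 s, during which the arm holds its last target. There are 200 camera calls.

## Working session

There is one attempt and no reset: what is moved stays moved. The work goes in short steps, Python scripts to look and compute and a tool call to move; the robot and the scene stay as the last step left them, time stands still between calls to the robot, and variables do not carry over. Pictures are saved under pics/ and viewed, at most 10 in all, crops included, and the job is handed in when it is done.

Besides the shell and the picture viewer there is one more tool, called after "Emit:" by a JSON object that holds its "fn" and its "kwargs", one argument or row to a line. arm_command: Moves the arm, as the interface text tells. Its arguments: {"type":"object","properties":{"deltas":{"type":"array"}},"required":["deltas"]}

```bash
mkdir -p pics; python3 - <<'E'
from bench import robot
import cv2
for n in("side","top"):
    cv2.imwrite(f"pics/{n}0.png",robot.snapshot(n)); print(n,robot.camera_model(n))
print(robot.state())
E
```

```text
side {'fovy': 51.20613663615851, 'cx': 315.5547693602935, 'cy': 239.483107761319, 'rvec': array([ 0.81679509, -2.52943575,  1.11767237]), 'tvec': array([0.42974334, 0.34965496, 1.10048288])}
top {'fovy': 50.58439502460979, 'cx': 309.7939606482547, 'cy': 242.0278583800949, 'rvec': array([ 2.110106  , -2.13096986,  0.20800088]), 'tvec': array([-0.02945145,  0.56582422,  1.35386038])}
{'time': 0.1, 'joint_pos': array([-8.78404415e-01,  2.55699566e-01,  1.07136879e-01, -4.53305363e-04,
       -1.42390454e+00, -2.84568476e-01]), 'qvel': array([-0.00010564,  0.00046825,  0.00484452, -0.00123374,  0.0002336 ,
       -0.00168709]), 'joint_torque': array([-5.31060097e-03, -3.87602234e+01,  2.38473308e+01,  5.37804142e+00,
       -3.80045705e-03, -8.14283851e-06]), 'tcp_pos': array([ 0.21798546, -0.50442374,  0.2046765 ]), 'ee_rot': array([-1.94097938e-04, -2.02468799e-01,  9.79288332e-01,  8.42946541e-04]), 'wrist_force': array([-0.02979037,  0.316371  ,  0.42274303]), 'wrist_torque': array([-0.05416246,  0.03804214,  0.06999108]), 'grip_force': 0.0, 'width': 0.08579833835231561}
```

View pics/side0.png

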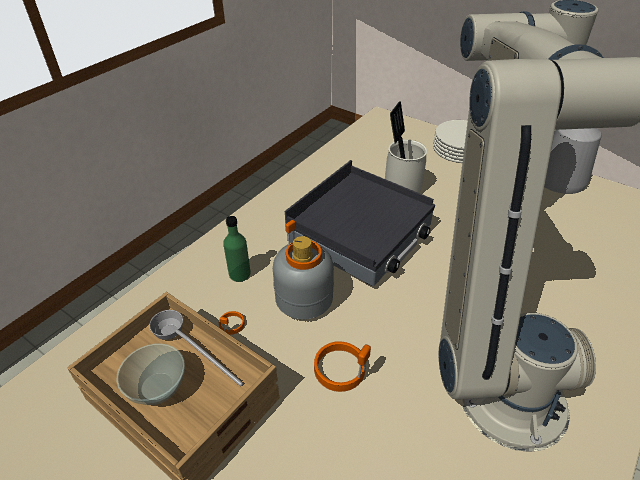

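View pics/top0.png

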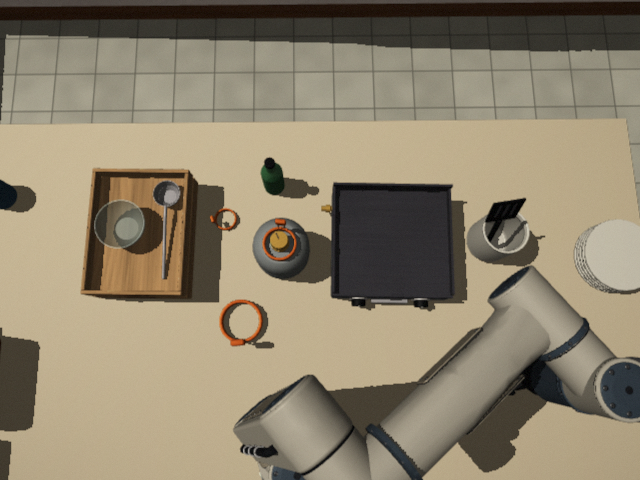

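The side view shows the cylinder with the ring at about (303,250) and the grip at (291,228). In the top view the cap is at (279,241), the grip at (281,223), and the griddle spans (333..452, 185..300).

```bash
python3 - <<'E'
import cv2,numpy as np
a=cv2.imread("pics/top0.png")[205:285,240:320]; b=cv2.imread("pics/side0.png")[210:290,265:345]
f=lambda i:cv2.resize(i,(400,400),interpolation=cv2.INTER_CUBIC)
cv2.imwrite("pics/crop.png",np.hstack([f(a),f(b)]))
E
cat >h.py <<'E'
import numpy as np,cv2
from bench import robot
def cam(n):
    m=robot.camera_model(n);f=240/np.tan(np.radians(m["fovy"]/2))
    return np.array([[f,0,m["cx"]],[0,f,m["cy"]],[0,0,1]]),cv2.Rodrigues(m["rvec"])[0],m["tvec"]
def at(n,u,v,z):
    K,R,t=cam(n);c=-R.T@t;d=R.T@np.linalg.solve(K,[u,v,1]);return c+d*(z-c[2])/d[2]
def proj(n,p):
    K,R,t=cam(n);q=K@(R@np.array(p)+t);return q[:2]/q[2]
def tri(uvs):
    A=np.zeros((3,3));b=np.zeros(3)
    for n,u,v in uvs:
        K,R,t=cam(n);c=-R.T@t;d=R.T@np.linalg.solve(K,[u,v,1]);d/=np.linalg.norm(d);P=np.eye(3)-np.outer(d,d);A+=P;b+=P@c
    return np.linalg.solve(A,b)
E
```

```text
(no output)
```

View pics/crop.png

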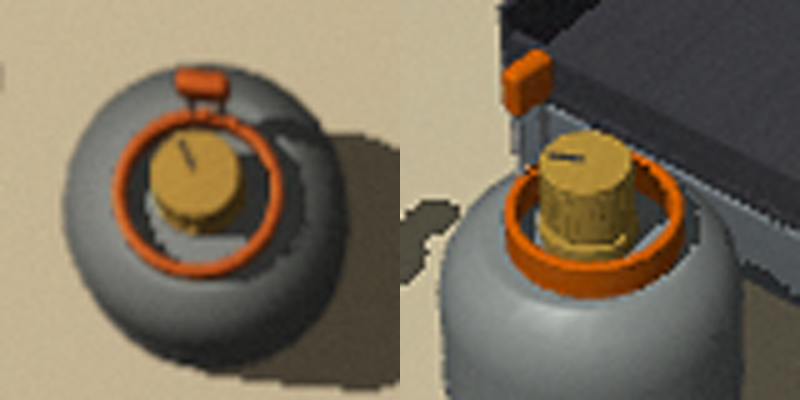

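The crop shows the cap-top centre at top (279.2,239.2) / side (302.4,242.4). The ring's top rim is centred at top (279.6,243.6), and the grip centre is at top (280.4,221.8) / side (290.4,226.6).

```bash
python3 - <<'E'
from h import *
np.set_printoptions(precision=4,suppress=True)
print("cap",at("top",279.2,239.2,.211),at("side",302.4,242.4,.211),tri([("top",279.2,239.2),("side",302.4,242.4)]))
print("ring",at("top",279.6,243.6,.185))
print("grip",at("top",280.4,221.8,.237),at("side",290.4,226.6,.237),tri([("top",280.4,221.8),("side",290.4,226.6)]))
for l in (168,188),(230,188):pass
for u,v in((333,297),(452,299),(452,186),(333,185)): print("griddle",at("top",u,v,.12))
print("bottle top",at("top",270,163,.2))
print("griddle gold thing",at("top",326,209,.1))
s=robot.state();from scipy.spatial.transform import Rotation as Ro
w=s["ee_rot"];print(Ro.from_quat(w[[1,2,3,0]]).as_matrix())
E
```

```text
cap [0.5427 0.0407 0.211 ] [0.5368 0.0417 0.211 ] [0.5412 0.0398 0.208 ]
ring [0.5367 0.0412 0.185 ]
grip [0.5805 0.0364 0.237 ] [0.5751 0.0366 0.237 ] [0.5789 0.0354 0.235 ]
griddle [ 0.4072 -0.0935  0.12  ]
griddle [ 0.399  -0.4012  0.12  ]
griddle [ 0.7033 -0.4207  0.12  ]
griddle [ 0.7092 -0.0991  0.12  ]
bottle top [0.7443 0.0653 0.2   ]
griddle gold thing [ 0.6477 -0.0798  0.1   ]
[[-0.918  -0.3966 -0.0007]
 [-0.3966  0.918   0.0016]
 [ 0.      0.0017 -1.    ]]
```

Emit:
{"fn": "arm_command", "kwargs": {
  "deltas": [
    {"hand": -0.3,"delta_pos": [0,0,-0.125],"angular": [0,0,0.0323]},
    {"hand": -0.3,"delta_pos": [0,0,-0.125],"angular": [0,0,0.0323]},
    {"hand": -0.3,"delta_pos": [0,0,-0.125],"angular": [0,0,0.0323]},
    {"hand": -0.3,"delta_pos": [0,0,-0.125],"angular": [0,0,0.0323]},
    {"hand": -0.3,"delta_pos": [0,0,-0.125],"angular": [0,0,0.0323]},
    {"hand": -0.3,"delta_pos": [0,0,0],"angular": [0,0,0]}
  ]
}}

```text
time: 0.7
tcp_pos: [0.2184, -0.506, 0.3338]
ee_rot: [0.001, 0.051, 0.999, -0.003]
wrist_force: [0.5, 0.3, 1.0]
width: 0.0556
grip_force: 0.0
```

Emit:
{"fn": "arm_command", "kwargs": {
  "deltas": [
    {"hand": -0.3,"delta_pos": [-0.08,0.15,0],"angular": [0,0,0]},
    {"hand": -0.3,"delta_pos": [-0.08,0.15,0],"angular": [0,0,0]},
    {"hand": -0.3,"delta_pos": [-0.08,0.15,0],"angular": [0,0,0]},
    {"hand": -0.3,"delta_pos": [-0.08,0.15,0],"angular": [0,0,0]},
    {"hand": -0.3,"delta_pos": [-0.08,0.15,0],"angular": [0,0,0]},
    {"hand": -0.3,"delta_pos": [-0.08,0.15,0],"angular": [0,0,0]},
    {"hand": -0.3,"delta_pos": [-0.08,0.15,0],"angular": [0,0,0]},
    {"hand": -0.3,"delta_pos": [-0.08,0.15,0],"angular": [0,0,0]},
    {"hand": -0.3,"delta_pos": [-0.08,0.15,0],"angular": [0,0,0]},
    {"hand": -0.3,"delta_pos": [-0.08,0.15,0],"angular": [0,0,0]},
    {"hand": -0.3,"delta_pos": [-0.08,0.15,0],"angular": [0,0,0]},
    {"hand": -0.3,"delta_pos": [-0.08,0.15,0],"angular": [0,0,0]},
    {"hand": -0.3,"delta_pos": [-0.08,0.15,0],"angular": [0,0,0]},
    {"hand": -0.3,"delta_pos": [-0.08,0.15,0],"angular": [0,0,0]},
    {"hand": -0.3,"delta_pos": [-0.08,0.15,0],"angular": [0,0,0]},
    {"hand": -0.3,"delta_pos": [-0.08,0.15,0],"angular": [0,0,0]},
    {"hand": -0.3,"delta_pos": [-0.08,0.15,0],"angular": [0,0,0]},
    {"hand": -0.3,"delta_pos": [-0.08,0.15,0],"angular": [0,0,0]},
    {"hand": -0.3,"delta_pos": [0,0,0],"angular": [0,0,0]},
    {"hand": -0.3,"delta_pos": [0,0,0],"angular": [0,0,0]}
  ]
}}

```text
time: 2.7
tcp_pos: [0.5584, 0.0044, 0.3291]
ee_rot: [-0.001, 0.049, 0.999, -0.0]
wrist_force: [-0.7, 0.2, -0.2]
width: 0.0554
grip_force: 0.0
```

```bash
cat >>h.py <<'E'
from scipy.spatial.transform import Rotation as Ro
def units(target):
    s=robot.state();R=Ro.from_quat(s["ee_rot"][[1,2,3,0]]).as_matrix()
    print("yaw of tool y",np.degrees(np.arctan2(R[1,1],R[0,1])),"j6",s["joint_pos"][5],"tcp",s["tcp_pos"])
    print("units",(R.T@(np.array(target)-s["tcp_pos"])/.2).round(4))
E
python3 - <<'E'
from h import *
units([.578,.0365,.30])
E
```

```text
yaw of tool y 84.40321413879573 j6 -1.9564524068580618 tcp [0.5583639  0.00442487 0.32911226]
units [-0.0824  0.1693  0.1452]
```

Emit:
{"fn": "arm_command", "kwargs": {
  "deltas": [
    {"hand": -0.3,"delta_pos": [-0.04,0.085,0.0],"angular": [0,0,0]},
    {"hand": -0.3,"delta_pos": [-0.042,0.085,0.0],"angular": [0,0,0]},
    {"hand": -0.3,"delta_pos": [0,0,0.14],"angular": [0,0,0]},
    {"hand": -0.3,"delta_pos": [0,0,0.1],"angular": [0,0,0]},
    {"hand": -0.3,"delta_pos": [0,0,0],"angular": [0,0,0]},
    {"hand": -0.3,"delta_pos": [0,0,0],"angular": [0,0,0]}
  ]
}}

```text
time: 3.3
tcp_pos: [0.5778, 0.035, 0.2834]
ee_rot: [0.0, 0.05, 0.999, -0.0]
wrist_force: [-0.8, -0.1, 0.4]
width: 0.0555
grip_force: 0.0
```

```bash
python3 - <<'E'
from h import *
b=robot.snapshot("side")[160:280,240:400]; a=robot.snapshot("top")[180:300,220:380]
f=lambda i:cv2.resize(i,None,fx=2.5,fy=2.5,interpolation=cv2.INTER_CUBIC)
cv2.imwrite("pics/c2.png",np.hstack([f(a),f(b)]))
units([.578,.0365,.218])
E
```

```text
yaw of tool y 84.26447773124069 j6 -2.00216884944115 tcp [0.57851678 0.03542674 0.28429976]
units [0.004  0.0049 0.3315]
```

View pics/c2.png

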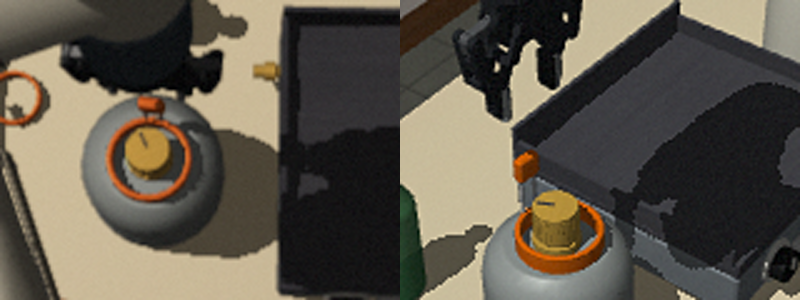

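Fingers are above the grip. In the side view the fingertips are at about px (280.8,204) and (299.2,194); I'm checking that against the projected TCP.

```bash
python3 - <<'E'
from h import *
s=robot.state();t=s["tcp_pos"]
print(t,proj("side",t),proj("side",t+[0,0,.008]),proj("top",t+[0,0,.008]))
K,R,tt=cam("top");print(-R.T@tt); K,R,tt=cam("side");print(-R.T@tt)
print(proj("side",[.578,.0365,.237]),proj("top",[.578,.0365,.237]))
print(proj("side",t+[.0028,.028,.008]),proj("side",t-[.0028,.028,-.008]))
E
```

```text
[0.57851678 0.03542674 0.28429976] [288.65419258 210.04660322] [288.4991318 207.2973855] [279.47213634 217.12770323]
[ 0.29441819 -0.03099401  1.43746989]
[-1.08276574e-04  7.17818043e-01  1.00136794e+00]
[289.43205526 226.11371735] [280.3426561  222.82103106]
[279.77036431 213.19848593] [296.99368891 201.55462344]
```

Emit:
{"fn": "arm_command", "kwargs": {
  "deltas": [
    {"hand": -0.3,"delta_pos": [0,0.005,0.1],"angular": [0,0,0]},
    {"hand": -0.3,"delta_pos": [0,0,0.1],"angular": [0,0,0]},
    {"hand": -0.3,"delta_pos": [0,0,0.11],"angular": [0,0,0]},
    {"hand": -0.3,"delta_pos": [0,0,0],"angular": [0,0,0]},
    {"hand": -0.3,"delta_pos": [0,0,0],"angular": [0,0,0]}
  ]
}}

```text
time: 3.9
tcp_pos: [0.5787, 0.0367, 0.222]
ee_rot: [0.001, 0.05, 0.999, -0.0]
wrist_force: [0.2, 0.1, 0.9]
width: 0.0557
grip_force: 0.0
```

```bash
python3 - <<'E'
from h import *
b=robot.snapshot("side")[190:270,250:350]
cv2.imwrite("pics/c3.png",cv2.resize(b,None,fx=6,fy=6,interpolation=cv2.INTER_CUBIC))
units([.578,.0365,.218])
E
```

```text
yaw of tool y 84.29419324745555 j6 -2.0039533816459203 tcp [0.57910389 0.03682558 0.22253378]
units [ 0.0054 -0.0022  0.0227]
```

View pics/c3.png

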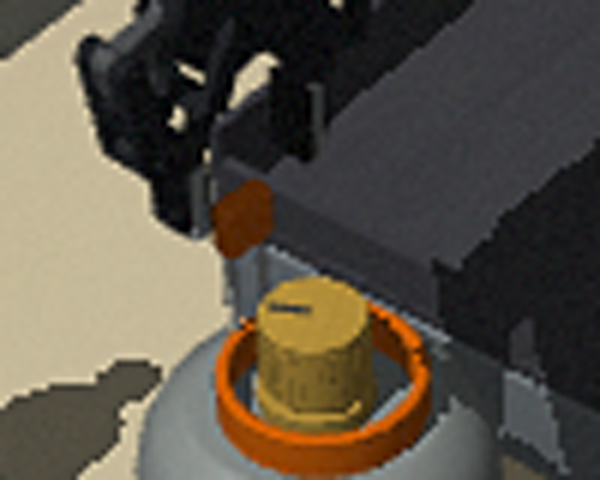

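The block sits between the pads but looks nearer the left (+y) pad. The ring has slack, so closing is harmless and will show the offset.

Emit:
{"fn": "arm_command", "kwargs": {
  "deltas": [
    {"hand": -0.3,"delta_pos": [0,0,0.022],"angular": [0,0,0]},
    {"hand": 0.0,"delta_pos": [0,0,0],"angular": [0,0,0]},
    {"hand": 0.15,"delta_pos": [0,0,0],"angular": [0,0,0]},
    {"hand": 0.3,"delta_pos": [0,0,0],"angular": [0,0,0]},
    {"hand": 0.3,"delta_pos": [0,0,0],"angular": [0,0,0]}
  ]
}}

```text
time: 4.45
tcp_pos: [0.5783, 0.037, 0.2162]
ee_rot: [0.0, 0.05, 0.999, 0.0]
wrist_force: [0.7, 0.2, 0.2]
width: 0.03
grip_force: 0.0
```

```bash
python3 - <<'E'
from h import *
b=robot.snapshot("side")[190:270,250:350]
a=robot.snapshot("top")[190:270,240:340]
f=lambda i:cv2.resize(i,None,fx=4,fy=4,interpolation=cv2.INTER_CUBIC)
cv2.imwrite("pics/c4.png",np.hstack([f(a),f(b)]))
p=np.array([.578,.0365,.237])
for d in np.eye(3)*.01: print(proj("side",p+d)-proj("side",p),proj("top",p+d)-proj("top",p))
E
```

```text
[-3.34156044 -1.60704203] [ 0.00504304 -4.0077636 ]
[-2.65372751  2.27609583] [-4.12180516  0.03896044]
[-0.18444508 -3.2571094 ] [-0.23239214 -0.95361766]
```

View pics/c4.png

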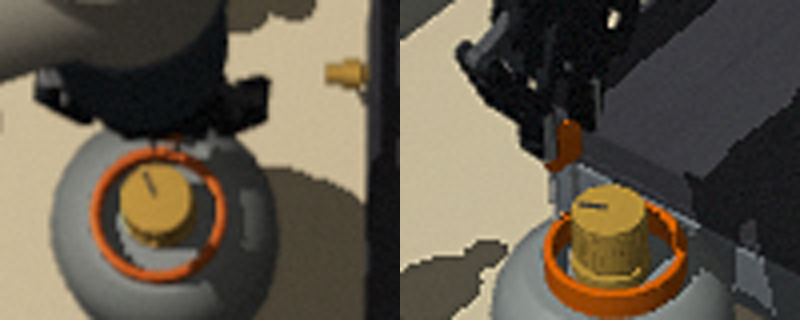

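The pads straddle the block, with the near (+y) finger overlapping it in view. Closing fully.

Emit:
{"fn": "arm_command", "kwargs": {
  "deltas": [
    {"hand": 1,"delta_pos": [0,0,0],"angular": [0,0,0]},
    {"hand": 1,"delta_pos": [0,0,0],"angular": [0,0,0]},
    {"hand": 1,"delta_pos": [0,0,0],"angular": [0,0,0]},
    {"hand": 1,"delta_pos": [0,0,-0.05],"angular": [0,0,0]},
    {"hand": 1,"delta_pos": [0,0,-0.05],"angular": [0,0,0]},
    {"hand": 1,"delta_pos": [0,0,0],"angular": [0,0,0]}
  ]
}}

```text
time: 5.15
tcp_pos: [0.5791, 0.037, 0.2382]
ee_rot: [0.002, 0.05, 0.999, 0.0]
wrist_force: [0.9, -0.6, -1.2]
width: 0.0232
grip_force: 58.9
```

```bash
python3 - <<'E'
from h import *
b=robot.snapshot("side")[190:270,250:350]
a=robot.snapshot("top")[190:270,240:340]
f=lambda i:cv2.resize(i,None,fx=4,fy=4,interpolation=cv2.INTER_CUBIC)
cv2.imwrite("pics/c5.png",np.hstack([f(a),f(b)]))
units([.578,.0365,.31])
print(proj("side",robot.state()["tcp_pos"]))
E
```

```text
yaw of tool y 84.29651951978424 j6 -2.0040198789460226 tcp [0.57830368 0.03718608 0.23635132]
units [ 0.001  -0.0034 -0.3682]
[289.16099118 226.43012873]
```

View pics/c5.png

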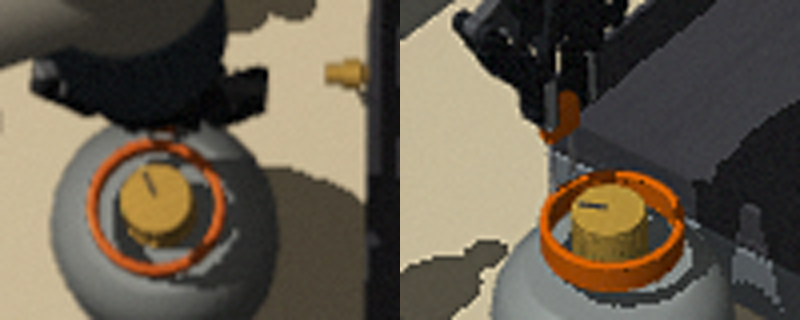

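Ring lifted level with the grip held (width 23 mm). Lifting clear and carrying it over the plate.

Emit:
{"fn": "arm_command", "kwargs": {
  "deltas": [
    {"hand": 1,"delta_pos": [0,0,-0.07],"angular": [0,0,0]},
    {"hand": 1,"delta_pos": [0,0,-0.1],"angular": [0,0,0]},
    {"hand": 1,"delta_pos": [0,0,-0.1],"angular": [0,0,0]},
    {"hand": 1,"delta_pos": [0,0,-0.1],"angular": [0,0,0]},
    {"hand": 1,"delta_pos": [0,0,0],"angular": [0,0,0]},
    {"hand": 1,"delta_pos": [-0.017,-0.1,0],"angular": [0,0,0]},
    {"hand": 1,"delta_pos": [-0.017,-0.12,0],"angular": [0,0,0]},
    {"hand": 1,"delta_pos": [-0.017,-0.12,0],"angular": [0,0,0]},
    {"hand": 1,"delta_pos": [-0.017,-0.12,0],"angular": [0,0,0]},
    {"hand": 1,"delta_pos": [-0.017,-0.12,0],"angular": [0,0,0]},
    {"hand": 1,"delta_pos": [-0.017,-0.12,0],"angular": [0,0,0]},
    {"hand": 1,"delta_pos": [-0.017,-0.12,0],"angular": [0,0,0]},
    {"hand": 1,"delta_pos": [-0.017,-0.12,0],"angular": [0,0,0]},
    {"hand": 1,"delta_pos": [-0.017,-0.12,0],"angular": [0,0,0]},
    {"hand": 1,"delta_pos": [-0.017,-0.12,0],"angular": [0,0,0]},
    {"hand": 1,"delta_pos": [-0.017,-0.12,0],"angular": [0,0,0]},
    {"hand": 1,"delta_pos": [-0.017,-0.12,0],"angular": [0,0,0]},
    {"hand": 1,"delta_pos": [0,0,0],"angular": [0,0,0]},
    {"hand": 1,"delta_pos": [0,0,0],"angular": [0,0,0]}
  ]
}}

```text
time: 7.15
tcp_pos: [0.5904, -0.2498, 0.3087]
ee_rot: [-0.001, 0.05, 0.999, 0.0]
wrist_force: [-0.2, -0.5, -1.1]
width: 0.0234
grip_force: 59.0
```

Emit:
{"fn": "arm_command", "kwargs": {
  "deltas": [
    {"hand": 1,"delta_pos": [0,0,0.1],"angular": [0,0,0]},
    {"hand": 1,"delta_pos": [0,0,0.13],"angular": [0,0,0]},
    {"hand": 1,"delta_pos": [0,0,0.13],"angular": [0,0,0]},
    {"hand": 1,"delta_pos": [0,0,0.13],"angular": [0,0,0]},
    {"hand": 1,"delta_pos": [0,0,0.13],"angular": [0,0,0]},
    {"hand": 1,"delta_pos": [0,0,0.1],"angular": [0,0,0]},
    {"hand": 1,"delta_pos": [0,0,0.06],"angular": [0,0,0]},
    {"hand": 1,"delta_pos": [0,0,0.015],"angular": [0,0,0]},
    {"hand": 1,"delta_pos": [0,0,0.015],"angular": [0,0,0]},
    {"hand": 1,"delta_pos": [0,0,0.01],"angular": [0,0,0]},
    {"hand": 1,"delta_pos": [0,0,0],"angular": [0,0,0]},
    {"hand": 1,"delta_pos": [0,0,0],"angular": [0,0,0]}
  ]
}}

```text
time: 8.35
tcp_pos: [0.5909, -0.2498, 0.1468]
ee_rot: [0.001, 0.05, 0.999, -0.0]
wrist_force: [0.6, -0.3, -1.0]
width: 0.0233
grip_force: 59.0
```

Emit:
{"fn": "arm_command", "kwargs": {
  "deltas": [
    {"hand": 1,"delta_pos": [0,0,0.01],"angular": [0,0,0]},
    {"hand": 1,"delta_pos": [0,0,0.01],"angular": [0,0,0]},
    {"hand": 1,"delta_pos": [0,0,0],"angular": [0,0,0]},
    {"hand": 1,"delta_pos": [0,0,0],"angular": [0,0,0]}
  ]
}}

```text
time: 8.75
tcp_pos: [0.5905, -0.2496, 0.142]
ee_rot: [-0.0, 0.05, 0.999, 0.0]
wrist_force: [0.3, 0.5, 0.4]
width: 0.0234
grip_force: 59.0
```

Emit:
{"fn": "arm_command", "kwargs": {
  "deltas": [
    {"hand": 1,"delta_pos": [0,0,0.007],"angular": [0,0,0]},
    {"hand": 1,"delta_pos": [0,0,0],"angular": [0,0,0]},
    {"hand": 1,"delta_pos": [0,0,0],"angular": [0,0,0]}
  ]
}}

```text
time: 9.05
tcp_pos: [0.5909, -0.2498, 0.1415]
ee_rot: [0.001, 0.05, 0.999, -0.0]
wrist_force: [-0.2, 0.4, 3.6]
width: 0.0232
grip_force: 59.5
```

Contact at the expected height (0.1415). Releasing.

Emit:
{"fn": "arm_command", "kwargs": {
  "deltas": [
    {"hand": 0.3,"delta_pos": [0,0,0],"angular": [0,0,0]},
    {"hand": 0.1,"delta_pos": [0,0,0],"angular": [0,0,0]},
    {"hand": -0.2,"delta_pos": [0,0,0],"angular": [0,0,0]},
    {"hand": -0.3,"delta_pos": [0,0,0],"angular": [0,0,0]},
    {"hand": -0.3,"delta_pos": [0,0,0],"angular": [0,0,0]},
    {"hand": -0.3,"delta_pos": [0,0,-0.04],"angular": [0,0,0]},
    {"hand": -0.3,"delta_pos": [0,0,-0.1],"angular": [0,0,0]},
    {"hand": -0.3,"delta_pos": [0,0,-0.15],"angular": [0,0,0]},
    {"hand": -0.5,"delta_pos": [0,0,-0.15],"angular": [0,0,0]},
    {"hand": -0.5,"delta_pos": [0,0,-0.15],"angular": [0,0,0]},
    {"hand": -0.5,"delta_pos": [0,0,-0.15],"angular": [0,0,0]},
    {"hand": -0.5,"delta_pos": [0,0,0],"angular": [0,0,0]},
    {"hand": -0.5,"delta_pos": [0,0,0],"angular": [0,0,0]}
  ]
}}

```text
time: 10.35
tcp_pos: [0.5909, -0.2496, 0.2897]
ee_rot: [0.001, 0.05, 0.999, -0.0]
wrist_force: [-0.0, 0.2, -0.3]
width: 0.0639
grip_force: 0.0
```

```bash
python3 - <<'E'
from h import *
b=robot.snapshot("side")[100:300,220:480]
a=robot.snapshot("top")[180:300,250:460][:,:]
f=lambda i,w:cv2.resize(i,(w,300),interpolation=cv2.INTER_CUBIC)
cv2.imwrite("pics/c6.png",np.hstack([f(b,390),f(a,400)]))
units([.540,.041,.31])
E
```

```text
yaw of tool y 84.30302873530962 j6 -1.5136092984882517 tcp [ 0.59025488 -0.24936694  0.2877651 ]
units [ 0.3943  1.4198 -0.1097]
```

View pics/c6.png

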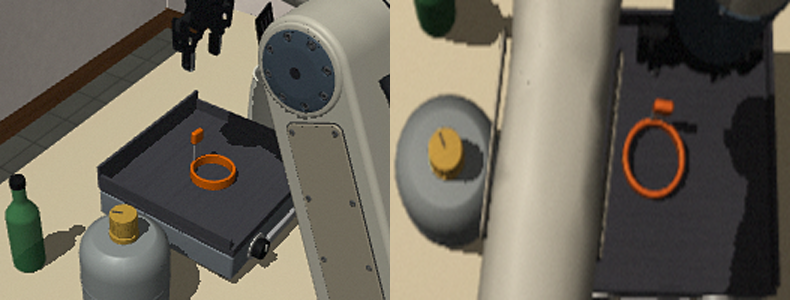

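Ring stands flat on the plate and is let go; the cap is untouched. Next I turn the wrist so joint 6 sits mid-range for unscrewing either way.

Emit:
{"fn": "arm_command", "kwargs": {
  "deltas": [
    {"hand": -0.7,"delta_pos": [0,0,-0.01],"angular": [0,0,-0.04]},
    {"hand": -0.7,"delta_pos": [0,0,-0.01],"angular": [0,0,-0.04]},
    {"hand": -0.7,"delta_pos": [0,0,-0.01],"angular": [0,0,-0.04]},
    {"hand": -0.7,"delta_pos": [0,0,-0.01],"angular": [0,0,-0.04]},
    {"hand": -0.7,"delta_pos": [0,0,-0.01],"angular": [0,0,-0.04]},
    {"hand": -0.7,"delta_pos": [0,0,-0.01],"angular": [0,0,-0.04]},
    {"hand": -0.7,"delta_pos": [0,0,-0.01],"angular": [0,0,-0.04]},
    {"hand": -0.7,"delta_pos": [0,0,-0.01],"angular": [0,0,-0.04]},
    {"hand": -0.7,"delta_pos": [0,0,-0.01],"angular": [0,0,-0.04]},
    {"hand": -0.7,"delta_pos": [0,0,-0.01],"angular": [0,0,-0.04]},
    {"hand": -0.7,"delta_pos": [0,0,-0.01],"angular": [0,0,-0.04]},
    {"hand": -0.7,"delta_pos": [0,0,-0.01],"angular": [0,0,-0.04]},
    {"hand": -0.7,"delta_pos": [0,0,-0.01],"angular": [0,0,-0.04]},
    {"hand": -0.7,"delta_pos": [0,0,-0.01],"angular": [0,0,-0.04]},
    {"hand": -0.7,"delta_pos": [0,0,-0.01],"angular": [0,0,-0.04]},
    {"hand": -0.7,"delta_pos": [0,0,0],"angular": [0,0,0]}
  ]
}}

```text
time: 12.05
tcp_pos: [0.5903, -0.2496, 0.3178]
ee_rot: [0.0, 0.779, -0.627, -0.001]
wrist_force: [0.6, 0.3, -0.9]
width: 0.0724
grip_force: 0.0
```

```bash
python3 - <<'E'
from h import *
units([.540,.041,.31])
E
```

```text
yaw of tool y -167.64062330239807 j6 0.3724155823975 tcp [ 0.59033756 -0.24957042  0.31784027]
units [-1.473  -0.0652  0.0401]
```

Emit:
{"fn": "arm_command", "kwargs": {
  "deltas": [
    {"hand": -1,"delta_pos": [-0.1,-0.005,0],"angular": [0,0,0]},
    {"hand": -1,"delta_pos": [-0.12,-0.005,0],"angular": [0,0,0]},
    {"hand": -1,"delta_pos": [-0.12,-0.005,0],"angular": [0,0,0]},
    {"hand": -1,"delta_pos": [-0.12,-0.005,0],"angular": [0,0,0]},
    {"hand": -1,"delta_pos": [-0.12,-0.005,0],"angular": [0,0,0]},
    {"hand": -1,"delta_pos": [-0.12,-0.005,0],"angular": [0,0,0]},
    {"hand": -1,"delta_pos": [-0.12,-0.005,0],"angular": [0,0,0]},
    {"hand": -1,"delta_pos": [-0.12,-0.005,0],"angular": [0,0,0]},
    {"hand": -1,"delta_pos": [-0.12,-0.005,0],"angular": [0,0,0]},
    {"hand": -1,"delta_pos": [-0.12,-0.005,0],"angular": [0,0,0]},
    {"hand": -1,"delta_pos": [-0.12,-0.005,0],"angular": [0,0,0]},
    {"hand": -1,"delta_pos": [-0.12,-0.005,0],"angular": [0,0,0]},
    {"hand": -1,"delta_pos": [-0.053,-0.005,0],"angular": [0,0,0]},
    {"hand": -1,"delta_pos": [0,0,0],"angular": [0,0,0]},
    {"hand": -1,"delta_pos": [0,0,0],"angular": [0,0,0]}
  ]
}}

```text
time: 13.55
tcp_pos: [0.5405, 0.0406, 0.3184]
ee_rot: [0.0, 0.778, -0.628, -0.0]
wrist_force: [-0.0, -0.4, -0.6]
width: 0.0852
grip_force: 0.0
```

```bash
python3 - <<'E'
from h import *
units([.540,.041,.24])
b=robot.snapshot("side")[190:290,250:350]
a=robot.snapshot("top")[190:290,230:330]
f=lambda i:cv2.resize(i,(400,400),interpolation=cv2.INTER_CUBIC)
cv2.imwrite("pics/c7.png",np.hstack([f(a),f(b)]))
E
```

```text
yaw of tool y -167.77255924311316 j6 -0.15060743923324055 tcp [0.54047213 0.0406087  0.31836889]
units [-0.0026  0.0016  0.3918]
```

View pics/c7.png

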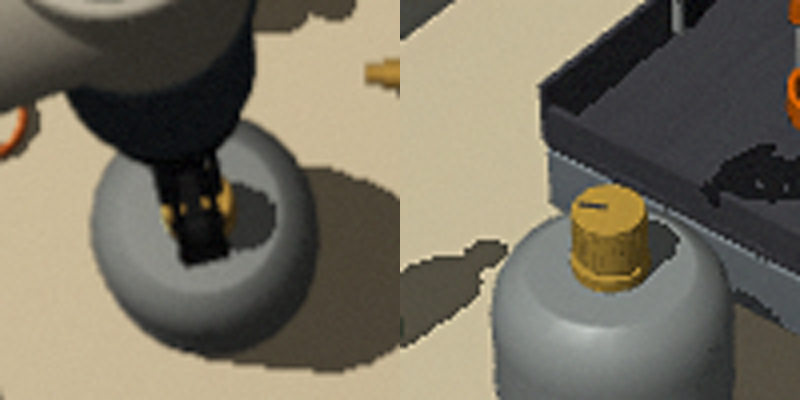

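Emit:
{"fn": "arm_command", "kwargs": {
  "deltas": [
    {"hand": -1,"delta_pos": [0,0,0.1],"angular": [0,0,0]},
    {"hand": -1,"delta_pos": [0,0,0.13],"angular": [0,0,0]},
    {"hand": -1,"delta_pos": [0,0,0.13],"angular": [0,0,0]},
    {"hand": -1,"delta_pos": [0,0,0.13],"angular": [0,0,0]},
    {"hand": -1,"delta_pos": [0,0,0.12],"angular": [0,0,0]},
    {"hand": -0.7,"delta_pos": [0,0,0.06],"angular": [0,0,0]},
    {"hand": -0.4,"delta_pos": [0,0,0.01],"angular": [0,0,0]},
    {"hand": -0.2,"delta_pos": [0,0,0],"angular": [0,0,0]},
    {"hand": -0.1,"delta_pos": [0,0,0],"angular": [0,0,0]},
    {"hand": -0.1,"delta_pos": [0,0,0],"angular": [0,0,0]}
  ]
}}

```text
time: 14.65
tcp_pos: [0.5412, 0.0411, 0.1839]
ee_rot: [-0.001, 0.779, -0.627, 0.001]
wrist_force: [-0.7, 0.0, -0.0]
width: 0.047
grip_force: 0.0
```

Emit:
{"fn": "arm_command", "kwargs": {
  "deltas": [
    {"hand": 0,"delta_pos": [0,0,0.012],"angular": [0,0,0]},
    {"hand": 0.2,"delta_pos": [0,0,0],"angular": [0,0,0]},
    {"hand": 1,"delta_pos": [0,0,0],"angular": [0,0,0]},
    {"hand": 1,"delta_pos": [0,0,0],"angular": [0,0,0]},
    {"hand": 1,"delta_pos": [0,0,0],"angular": [0,0,0]}
  ]
}}

```text
time: 15.15
tcp_pos: [0.5351, 0.0384, 0.1856]
ee_rot: [0.003, 0.779, -0.627, -0.001]
wrist_force: [-30.9, -2.2, 34.3]
width: 0.0173
grip_force: 64.1
```

```bash
python3 - <<'E'
from h import *
s=robot.state();print(s["wrist_force"],s["wrist_torque"],s["joint_pos"])
units([.540,.041,.24])
E
```

```text
[-30.93739308  -2.17288197  34.34557563] [-0.43270789 10.7192111  -0.13799721] [ 0.36465552  0.23964993  0.03664884  0.00154741 -1.37457656 -0.15003411]
yaw of tool y -167.685985112756 j6 -0.15003410801518333 tcp [0.53508587 0.03836009 0.18555719]
units [-0.007  -0.0251 -0.2724]
```

The width of 17 mm means this isn't a proper grasp on the cap. I'm taking one close look.

```bash
python3 - <<'E'
from h import *
b=robot.snapshot("side")[170:270,260:340]; a=robot.snapshot("top")[200:275,250:310]
cv2.imwrite("pics/side8.png",robot.snapshot("side"))
f=lambda i:cv2.resize(i,(400,500),interpolation=cv2.INTER_CUBIC)
o=np.hstack([f(b),f(a)]);o=np.clip(o.astype(float)*1.0,0,255)
o=255*(o/255)**.6
cv2.imwrite("pics/c8.png",o)
t=robot.state()["tcp_pos"]
print(t,"tip px",proj("side",t),proj("top",t))
E
```

```text
[0.53507111 0.03834804 0.18555679] tip px [304.10437627 249.82281446] [280.73191019 244.19448755][ WARN:0@1.366] global loadsave.cpp:1063 imwrite_ Unsupported depth image for selected encoder is fallbacked to CV_8U.
```

View pics/c8.png

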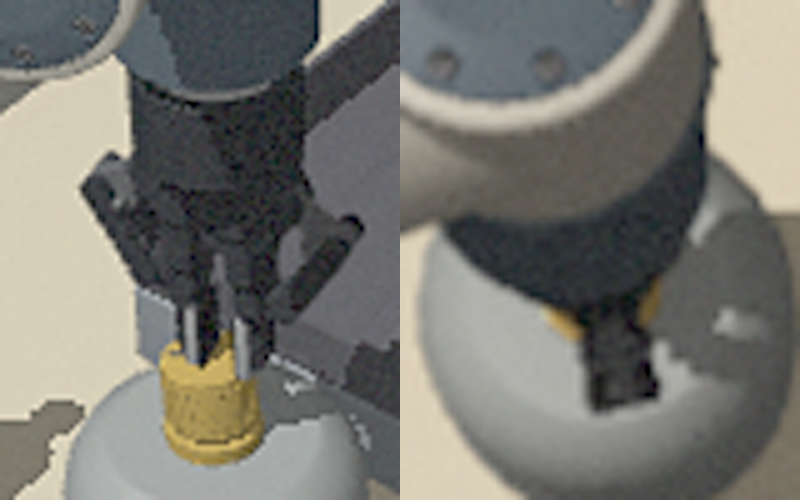

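The fingers closed on top of the cap: their tips rest at z≈0.211 while the TCP reads 0.186, so the real tips are about 23 mm higher than reported. I'll open, rise, and re-descend deeper, with checks.

Emit:
{"fn": "arm_command", "kwargs": {
  "deltas": [
    {"hand": 0.6,"delta_pos": [0,0,-0.1],"angular": [0,0,0]},
    {"hand": 0,"delta_pos": [0,0,-0.1],"angular": [0,0,0]},
    {"hand": -0.5,"delta_pos": [0,0,-0.05],"angular": [0,0,0]},
    {"hand": -1,"delta_pos": [0,0,0],"angular": [0,0,0]},
    {"hand": -1,"delta_pos": [0,0,0],"angular": [0,0,0]},
    {"hand": -1,"delta_pos": [0,0,0],"angular": [0,0,0]},
    {"hand": -1,"delta_pos": [0,0,0],"angular": [0,0,0]}
  ]
}}

```text
time: 16.0
tcp_pos: [0.5401, 0.0409, 0.2292]
ee_rot: [0.001, 0.779, -0.627, -0.001]
wrist_force: [-1.0, -0.1, 0.1]
width: 0.0852
grip_force: 0.0
```

```bash
python3 - <<'E'
from h import *
s=robot.state();print(s["wrist_force"],s["width"])
units([.540,.041,.152])
E
```

```text
[-1.03550205 -0.06240701  0.1301647 ] 0.08523720417345415
yaw of tool y -167.7087491834013 j6 -0.14990294740331753 tcp [0.54013602 0.04089864 0.22923163]
units [-7.000e-04 -2.000e-04  3.862e-01]
```

Emit:
{"fn": "arm_command", "kwargs": {
  "deltas": [
    {"hand": -1,"delta_pos": [0,0,0.1],"angular": [0,0,0]},
    {"hand": -1,"delta_pos": [0,0,0.1],"angular": [0,0,0]},
    {"hand": -1,"delta_pos": [0,0,0.08],"angular": [0,0,0]},
    {"hand": -1,"delta_pos": [0,0,0.05],"angular": [0,0,0]},
    {"hand": -1,"delta_pos": [0,0,0.03],"angular": [0,0,0]},
    {"hand": -1,"delta_pos": [0,0,0.025],"angular": [0,0,0]},
    {"hand": -0.7,"delta_pos": [0,0,0],"angular": [0,0,0]},
    {"hand": -0.4,"delta_pos": [0,0,0],"angular": [0,0,0]},
    {"hand": -0.25,"delta_pos": [0,0,0],"angular": [0,0,0]},
    {"hand": -0.25,"delta_pos": [0,0,0],"angular": [0,0,0]}
  ]
}}

```text
time: 17.0
tcp_pos: [0.5408, 0.041, 0.1538]
ee_rot: [-0.0, 0.779, -0.627, 0.0]
wrist_force: [-0.4, -1.1, -0.4]
width: 0.0533
grip_force: 0.0
```

Emit:
{"fn": "arm_command", "kwargs": {
  "deltas": [
    {"hand": -0.15,"delta_pos": [0,0,0],"angular": [0,0,0]},
    {"hand": -0.1,"delta_pos": [0,0,0],"angular": [0,0,0]},
    {"hand": -0.05,"delta_pos": [0,0,0],"angular": [0,0,0]},
    {"hand": -0.05,"delta_pos": [0,0,0],"angular": [0,0,0]}
  ]
}}

```text
time: 17.4
tcp_pos: [0.5417, 0.0411, 0.1541]
ee_rot: [-0.001, 0.779, -0.627, 0.001]
wrist_force: [4.1, -0.2, 2.1]
width: 0.045
grip_force: 1.8
```

Emit:
{"fn": "arm_command", "kwargs": {
  "deltas": [
    {"hand": -0.05,"delta_pos": [0,-0.006,0],"angular": [0,0,0]},
    {"hand": 1,"delta_pos": [0,0,0],"angular": [0,0,0]},
    {"hand": 1,"delta_pos": [0,0,0],"angular": [0,0,0]},
    {"hand": 1,"delta_pos": [0,0,0],"angular": [0,0,0]}
  ]
}}

```text
time: 17.8
tcp_pos: [0.5418, 0.0412, 0.1539]
ee_rot: [-0.0, 0.779, -0.627, 0.0]
wrist_force: [1.1, 0.3, 5.6]
width: 0.0429
grip_force: 60.3
```

```bash
python3 - <<'E'
from h import *
s=robot.state();print(s["wrist_force"],s["wrist_torque"],s["width"],s["grip_force"])
units([.540,.041,.152])
E
```

```text
[1.0664653  0.31872671 5.56601318] [ 0.1195228  -0.19351961  0.02303124] 0.04288713288656833 60.297253243625164
yaw of tool y -167.69333533997997 j6 -0.14951677883558673 tcp [0.54183245 0.04121852 0.15390947]
units [-0.0009  0.0092  0.0095]
```

Emit:
{"fn": "arm_command", "kwargs": {
  "deltas": [
    {"hand": 1,"delta_pos": [0,0,0],"angular": [0,0,-0.024]},
    {"hand": 1,"delta_pos": [0,0,0],"angular": [0,0,-0.024]},
    {"hand": 1,"delta_pos": [0,0,0],"angular": [0,0,-0.024]},
    {"hand": 1,"delta_pos": [0,0,0],"angular": [0,0,-0.016]},
    {"hand": 1,"delta_pos": [0,0,0],"angular": [0,0,0]}
  ]
}}

```text
time: 18.3
tcp_pos: [0.5423, 0.0413, 0.1552]
ee_rot: [-0.001, 0.858, -0.513, 0.001]
wrist_force: [-2.5, 0.9, 10.6]
width: 0.0427
grip_force: 60.7
```

```bash
python3 - <<'E'
from h import *
s=robot.state();print(s["wrist_force"],s["wrist_torque"],s["width"],s["grip_force"])
units([.540,.041,.152])
E
```

```text
[-2.46554457  0.89056516 10.64624843] [ 0.46841549  0.53820108 -0.02314138] 0.042651539767336065 60.723104663193226
yaw of tool y -151.76972281919493 j6 0.12818841763353175 tcp [0.54228283 0.04133876 0.15517339]
units [-0.0039  0.0109  0.0158]
```

It turned 0.28 rad with no torque and is climbing, so anticlockwise is the loosening way. Continuing, following the climb.

Emit:
{"fn": "arm_command", "kwargs": {
  "deltas": [
    {"hand": 1,"delta_pos": [0,0,-0.003],"angular": [0,0,-0.0285]},
    {"hand": 1,"delta_pos": [0,0,-0.003],"angular": [0,0,-0.0285]},
    {"hand": 1,"delta_pos": [0,0,-0.003],"angular": [0,0,-0.0285]},
    {"hand": 1,"delta_pos": [0,0,-0.003],"angular": [0,0,-0.0285]},
    {"hand": 1,"delta_pos": [0,0,-0.003],"angular": [0,0,-0.0285]},
    {"hand": 1,"delta_pos": [0,0,-0.003],"angular": [0,0,-0.0285]},
    {"hand": 1,"delta_pos": [0,0,-0.002],"angular": [0,0,-0.0285]},
    {"hand": 1,"delta_pos": [0,0,-0.001],"angular": [0,0,-0.0285]},
    {"hand": 1,"delta_pos": [0,0,0],"angular": [0,0,-0.0285]},
    {"hand": 1,"delta_pos": [0,0,0],"angular": [0,0,-0.0285]},
    {"hand": 1,"delta_pos": [0,0,0],"angular": [0,0,-0.0285]},
    {"hand": 1,"delta_pos": [0,0,0],"angular": [0,0,-0.0285]},
    {"hand": 1,"delta_pos": [0,0,0],"angular": [0,0,0]},
    {"hand": 1,"delta_pos": [0,0,0],"angular": [0,0,0]}
  ]
}}

```text
time: 19.7
tcp_pos: [0.5428, 0.0416, 0.1582]
ee_rot: [-0.0, 1.0, -0.004, 0.001]
wrist_force: [5.8, 1.5, 4.1]
width: 0.043
grip_force: 60.6
```

```bash
python3 - <<'E'
from h import *
s=robot.state();print(s["wrist_force"],s["wrist_torque"],s["width"],s["grip_force"])
units([.540,.041,.152])
a=robot.snapshot("side");cv2.imwrite("pics/side9.png",a)
E
```

```text
[5.78686518 1.46171652 4.05471997] [ 0.57526523 -1.84341445  0.05697577] 0.04299309772775446 60.56425217539072
yaw of tool y -90.41699574504747 j6 1.1991192062601101 tcp [0.54281551 0.04163985 0.15815326]
units [-0.0141  0.0033  0.0307]
```

Emit:
{"fn": "arm_command", "kwargs": {
  "deltas": [
    {"hand": 1,"delta_pos": [0,0,-0.015],"angular": [0,0,0]},
    {"hand": 1,"delta_pos": [0,0,-0.015],"angular": [0,0,0]},
    {"hand": 1,"delta_pos": [0,0,-0.015],"angular": [0,0,0]},
    {"hand": 1,"delta_pos": [0,0,0],"angular": [0,0,0]}
  ]
}}

```text
time: 20.15
tcp_pos: [0.542, 0.0421, 0.1648]
ee_rot: [-0.001, 1.0, -0.004, -0.0]
wrist_force: [7.9, 2.9, -5.9]
width: 0.0428
grip_force: 62.4
```

Emit:
{"fn": "arm_command", "kwargs": {
  "deltas": [
    {"hand": 1,"delta_pos": [0.005,0,-0.02],"angular": [0,0,0]},
    {"hand": 1,"delta_pos": [0,0,-0.02],"angular": [0,0,0]},
    {"hand": 1,"delta_pos": [0,0,-0.03],"angular": [0,0,0]},
    {"hand": 1,"delta_pos": [0,0,-0.03],"angular": [0,0,0]},
    {"hand": 1,"delta_pos": [0,0,-0.05],"angular": [0,0,0]},
    {"hand": 1,"delta_pos": [0,0,-0.05],"angular": [0,0,0]},
    {"hand": 1,"delta_pos": [0,0,-0.08],"angular": [0,0,0]},
    {"hand": 1,"delta_pos": [0,0,-0.08],"angular": [0,0,0]},
    {"hand": 1,"delta_pos": [0,0,0],"angular": [0,0,0]},
    {"hand": 1,"delta_pos": [0,0,0],"angular": [0,0,0]},
    {"hand": 1,"delta_pos": [0,0,0],"angular": [0,0,0]},
    {"hand": 1,"delta_pos": [0,0,0],"angular": [0,0,0]}
  ]
}}

```text
time: 21.35
tcp_pos: [0.5422, 0.0412, 0.2375]
ee_rot: [0.0, 1.0, -0.003, -0.001]
wrist_force: [-0.6, 0.6, -3.1]
width: 0.0429
grip_force: 63.1
```

```bash
python3 - <<'E'
from h import *
s=robot.state();print(s["wrist_force"],s["wrist_torque"],s["width"],s["grip_force"],s["tcp_pos"],abs(s["qvel"]).max())
a=robot.snapshot("side");cv2.imwrite("pics/side10.png",a)
# brass-coloured blob near cylinder; orange on the griddle
h=cv2.cvtColor(a,cv2.COLOR_BGR2HSV)
m=cv2.inRange(h,(18,110,60),(30,255,255));m[:,:260]=0;m[:,345:]=0;m[:190]=0;m[290:]=0
n,l,st,c=cv2.connectedComponentsWithStats(m);print([(st[i],c[i].round(1)) for i in range(1,n) if st[i,4]>15])
b=cv2.imread("pics/side0.png");h=cv2.cvtColor(b,cv2.COLOR_BGR2HSV)
m=cv2.inRange(h,(18,110,60),(30,255,255));m[:,:260]=0;m[:,345:]=0;m[:190]=0;m[290:]=0
n,l,st,c=cv2.connectedComponentsWithStats(m);print([(st[i],c[i].round(1)) for i in range(1,n) if st[i,4]>15])
print(proj("side",[.541,.041,.27]),proj("side",[.541,.041,.189]))
E
```

```text
[-0.55961789  0.61961853 -3.1288215 ] [ 0.0121557   0.03071434 -0.04202008] 0.04290856989580393 63.11271205544472 [0.5421799  0.04115241 0.23753152] 0.003977754114562605
[(array([299, 209,  13,  23, 234], dtype=int32), array([304.8, 220. ])), (array([293, 238,   8,   4,  20], dtype=int32), array([296.7, 239.8])), (array([293, 242,  20,  21, 300], dtype=int32), array([302. , 253.1]))]
[(array([293, 236,  20,  26, 441], dtype=int32), array([302., 249.]))]
[300.43421903 222.27982207] [301.39908814 248.39401985]
```

The cap hangs free in the gripper at its new height, about 80 mm up. The bare neck shows below it and the arm is at rest.

```bash
python3 -c "
from bench import robot
print(robot.job_done())"
```

```text
the job is handed in; nothing more can be done
None
```

The job is handed in at 21 s of the 54 s allowed, verdict not shown: the egg ring stands flat on the griddle plate, let go, and the cap (it loosened anticlockwise) is held about 80 mm above where it came free of its thread; one misjudged grasp first pressed on the cap's top with about 34 N.

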